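Take the brush off the tart and aim the spot thermometer at it

ROBOT

A 6-joint arm with a two-finger parallel gripper is mounted at the origin on the work surface; the furniture and walls round the work are solid. World frame = base frame: x ahead of the robot, y to its left, z up, the work surface at z = 0. Lengths are in m, angles in degrees, forces in N, time in s.
With the tool pointing down it reaches from about 0.325 to 0.85 m from the base axis. Payload 15.5 kg.
Tool frame: the origin (TCP) lies at the very end of the fingers, on their centre line; the grasp point (between the pads) lies arm.grip_depth behind it (arm.grip_depth is the distance from the TCP to the grasp point, in m); z points along the fingers, y is the direction in which the jaws open and shut (so a half turn about z gives the same grasp; the last joint's range is limited). The gripper opens to 91 mm and grips with 3 to 60 N. Pads are 32 mm wide; open, the fingers measure 118 mm over their backs; the gripper's body (76 mm by 178 mm) begins 60 mm behind the grasp point.
Start: joints at [65.117, 28.281, 77.091, -0, 74.628, -5.472], TCP at [0.208, 0.589, 0.214] pointing down, gripper open.
Joint ranges: [-166.48, 166.48], [-47.26, 123.95], [12.59, 153.08], [-70.14, 250.14], [6.76, 159.57], [-176.63, 176.63]. Speed limits (degrees/s): [108.29, 108.29, 147.25, 172.46, 172.46, 172.46].

INTERFACE

Orientations are given as a 3x3 rotation matrix whose columns are the frame's x, y, z axes.
In Python, from rig import arm gives the robot as it stands. Calls block until the motion is done:
- arm.move_to(position, orientation): joint-space move of the TCP to a pose.
- arm.move_l(position, orientation=None, feed=0.15): straight line of the TCP; orientation=None keeps the orientation; feed is the mean speed in m/s.
- arm.move_joints(angles): joint-space move.
- arm.grip(opening): finger opening in m; the grip force is fixed at half the most; returns when the fingers have stopped.
- arm.sleep(seconds).
- arm.solve_ik(position, orientation): joint angles nearest the present ones, or None.
- arm.snapshot(name): name is "side" or "top"; returns the picture (400x640x3 uint8, red, green, blue); there is no depth.
- arm.get_calibration(name): a dict with "intrinsics" (3x3 intrinsics, pixels), "k1" (the pictures are not rectified: a ray, as slopes to the right and down, at radius r is drawn at 1 + k1 r^2 times it, then the intrinsics apply), "cam_to_world" (4x4, takes a point from camera to world coordinates). Camera axes: x right, y down, z forward; pixel columns grow to the right and rows downward; lengths in m; the calibration is good to about 2 mm. A picture is of the moment at which its call begins. get_calibration takes no time and is no camera call.
A pose or a line that the arm cannot do raises arm.Unreachable and nothing moves.
- arm.sign_off(): hands the job in, once; it reports no verdict.
Readings, each from a call of its own:
- arm.current_t(): time.
- arm.current_joint_positions(): joint angles.
- arm.current_dq(): joint speeds.
- arm.current_tau(): joint torques, N m.
- arm.current_ee_pos(): TCP position.
- arm.current_tool_rot(): TCP orientation.
- arm.current_force(): force on the tool from outside, world axes, zero at the start.
- arm.current_torque(): the same for the moment, N m.
- arm.current_width(): finger opening in m.
Only numpy, scipy, OpenCV 4.12 (cv2) and the standard library are available. Lean on these libraries where they do the work, as an engineer would, in place of code of your own. Each camera call takes 0.05 s, during which the arm holds its last target. There are 200 camera calls.

TASK

I want to spot-check the tart that has the pastry brush lying across it. First take the brush off and lay it flat on the bare table beside the rack, without dropping it or pushing the tarts about; then draw the yellow spot thermometer out of its stand, turn it nose down and hold it steady about 10 cm above the crust, with the lens over the middle of that tart and looking straight down at it. Finish like that, still holding the thermometer in the gripper, touching neither tart nor rack with it, and leave the other things on the table where they are.

Things in the scene. Friction and masses are not known exactly. Their poses are not given: they have to be found in the camera images.
- thermometer: Yellow-black pistol-shaped spot thermometer, 0.14-0.28 kg, loose, its handle in the stand's socket. Origin: barrel centre line near the centre of mass; grip it here, across its 38 mm width. x: out of the nose; z: up, away from the handle; at the start z is up, x level or up to 4 degrees down (play). Barrel 38 wide (y), 34 high (z, rib to +20), x = -34 to +76, then a round nose 34 across to +88.
- lens (a point): Middle of the thermometer's lens, at the nose end: x = +89 mm in the thermometer's frame.
- handle_end (a point): Middle of the handle's lower end, (-29, 0, -120) mm in the thermometer's frame. The handle, 30 mm front to back and 26 across, runs from the barrel's underside down and 10 degrees back (towards -x).
- stand: Grey bench stand, fixed: foot 120 x 86 mm, 15 high; origin on the table under its centre, z up, x the way the nose points. Its socket (44 x 40 outside, 33 x 29 inside: 1.5 mm play each side) holds the lower 46 mm of the handle and leans 10 degrees: draw upward and 10 degrees towards the stand's +x. The thermometer's origin starts at about (17, 0, 140) mm here.
- stand_mouth (a point): Middle of the socket's mouth, 65 mm above the table.
- baked_tart: The tart to be checked: the lattice tart under the brush, 93 mm across, 34 mm high at the crust's top (the brush lies 31 mm above its underside), loose, 60 g. Origin: middle of its underside, z up.
- other_tart: The second lattice tart on the rack, 94 mm across, 27 mm high, loose, not to be disturbed. Origin: middle of its underside.
- rack: Low wire cooling rack, fixed, 210 (x) x 140 (y) mm, its wires 24 mm above the table; the two tarts stand on it, one nearer and one farther along its x. Origin: on the table under its middle. Between rack and stand the table is bare, at least 90 mm wide; its far edge is at world x = 0.60.
- brush: Pastry brush, 269 mm long (y), 39 wide (x), 14 thick, 45 g, loose, across the tart, level to within 6 degrees. Origin: middle of its underside, z up. Bristles and metal ferrule towards -y (-51 to -124 mm), wooden handle towards +y (to +134), 11 thick, 32 wide at most; handle roughly to the right (world -y). Grip it about 62 mm from the origin, outside the tart's rim, with 30 mm of air below.
- spice_green: Glass spice jar with green cap, 46 mm across, 106 high, loose bystander. Origin under its middle.

How it is judged:
By the outcome, as a careful person would: the job done as asked, in the order asked, and still so for the second after the job is handed in, while the arm keeps its last pose, push and grip.
It also fails if it takes over 66 s, if anything falls off the work surface, if the arm or the gripper's body presses on something with over 40 N, if the wrist force passes 120 N, or if a joint passes its speed limit or range.

## Working session

There is one attempt and no reset: what is moved stays moved. The work goes in short steps, each a Python script; the robot and the scene stay as the last script left them, time stands still between calls to the robot, and variables do not carry over. Pictures are saved under pics/ and viewed, about 8 in all and at most 12, crops included, and the job is handed in when it is done.

```bash
ls; mkdir -p pics
python3 - <<'E'
from rig import arm
import cv2,numpy as np
for n in("side","top"):
    im=arm.snapshot(n); cv2.imwrite(f"pics/{n}0.png",im[:,:,::-1])
    c=arm.get_calibration(n); print(n,np.round(c["intrinsics"],1).tolist(),c["k1"],np.round(c["cam_to_world"],3).tolist())
print(arm.grip_depth,arm.current_t(),arm.current_tool_rot().round(3).tolist() if hasattr(arm.current_tool_rot(),'round') else arm.current_tool_rot())
E
```

```text
pics
side [[457.6, 0.0, 320.1], [0.0, 457.6, 200.4], [0.0, 0.0, 1.0]] -0.05531336718823657 [[0.999, 0.02, -0.029, 0.53], [0.035, -0.432, 0.901, -0.98], [0.005, -0.902, -0.432, 0.492], [0.0, 0.0, 0.0, 1.0]]
top [[390.1, 0.0, 319.8], [0.0, 390.1, 199.8], [0.0, 0.0, 1.0]] -0.01155660607748098 [[0.028, -0.996, 0.085, 0.46], [-0.999, -0.029, -0.014, -0.148], [0.016, -0.085, -0.996, 1.029], [0.0, 0.0, 0.0, 1.0]]
0.0188 0.1 [[-0.943, 0.332, -0.0], [0.332, 0.943, -0.001], [0.0, -0.001, -1.0]]
```

View pics/top0.png

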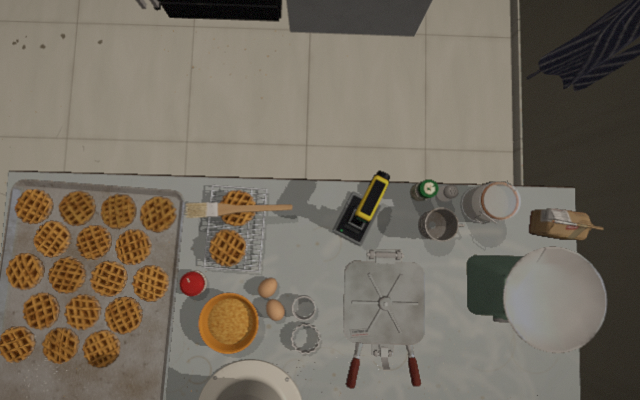

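View pics/side0.png

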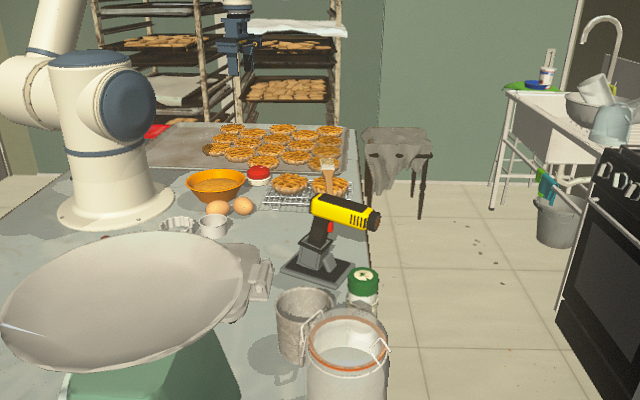

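The top view shows the brush from (186,209) to (292,207), lying over the far tart at (238,206). The other tart is at (227,248). The yellow barrel is at (373,197) with its nose towards (385,176), and the bare strip covers columns 270–335. The side view shows the barrel at (340,212) and the brush end-on at (328,178).

```bash
cat > h.py <<'E'
from rig import arm
import cv2,numpy as np
def ray(n,px):
    c=arm.get_calibration(n);K=np.array(c["intrinsics"]);T=np.array(c["cam_to_world"])
    d=np.array([[(px[0]-K[0,2])/K[0,0],(px[1]-K[1,2])/K[1,1]]]).reshape(-1)
    u=d.copy()
    for _ in range(10): u=d/(1+c["k1"]*(u@u))
    v=T[:3,:3]@np.r_[u,1]; return T[:3,3],v/np.linalg.norm(v)
def onz(n,px,z):
    o,v=ray(n,px); return o+v*(z-o[2])/v[2]
def tri(p_top,p_side):
    o1,v1=ray("top",p_top);o2,v2=ray("side",p_side)
    t=np.linalg.lstsq(np.c_[v1,-v2],o2-o1,rcond=None)[0]
    a,b=o1+v1*t[0],o2+v2*t[1]; return (a+b)/2,np.linalg.norm(a-b)
def proj(n,P):
    c=arm.get_calibration(n);K=np.array(c["intrinsics"]);T=np.linalg.inv(np.array(c["cam_to_world"]))
    q=T[:3,:3]@np.asarray(P,float)+T[:3,3];u=q[:2]/q[2];u=u*(1+c["k1"]*(u@u));return K[:2,:2]@u+K[:2,2]
E
python3 - <<'E'
from h import *
t=cv2.imread("pics/top0.png");s=cv2.imread("pics/side0.png")
a=cv2.resize(t[165:290,175:405],None,fx=3.4,fy=3.4,interpolation=cv2.INTER_CUBIC)
cv2.imwrite("pics/ctop.png",a)
b=cv2.resize(s[130:310,240:400],None,fx=3.3,fy=3.3,interpolation=cv2.INTER_CUBIC)
cv2.imwrite("pics/cside.png",b)
for n,im in(("top",t),("side",s)):
    h=cv2.cvtColor(im,cv2.COLOR_BGR2HSV)
    m=cv2.inRange(h,(24,170,120),(34,255,255))
    k,l,st,ce=cv2.connectedComponentsWithStats(m)
    i=1+st[1:,4].argmax(); print(n,"yellow",st[i],ce[i])
    pts=np.argwhere(l==i)[:,::-1].astype(np.float32)
    print(cv2.minAreaRect(pts))
for p in((200,186),(268,186),(200,272),(268,272)): print("rack",p,onz("top",p,.024).round(3))
E
```

```text
top yellow [358 176  31  44 180] [374.73333333 199.50555556]
((373.2356262207031, 197.62921142578125), (14.990663528442383, 44.15174865722656), 28.739797592163086)
side yellow [311 194  62  36 964] [338.53941909 213.01659751]
((340.0970458984375, 211.52630615234375), (60.789154052734375, 23.84913444519043), 15.154067993164062)
rack (200, 186) [0.572 0.149 0.024]
rack (268, 186) [ 0.577 -0.027  0.024]
rack (200, 272) [0.353 0.137 0.024]
rack (268, 272) [ 0.357 -0.035  0.024]
```

View pics/ctop.png

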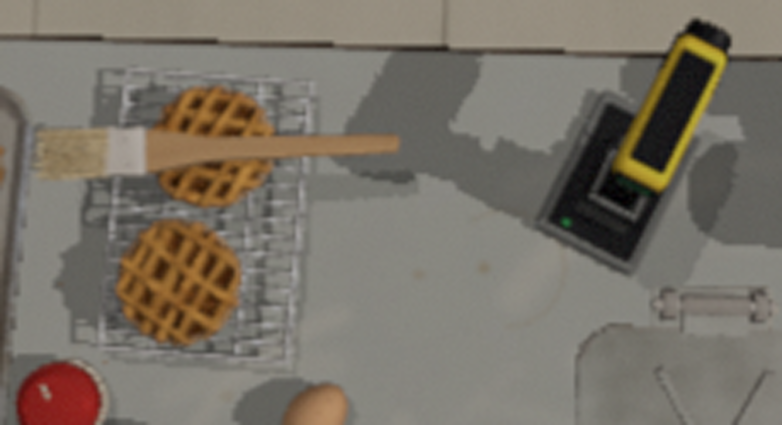

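View pics/cside.png

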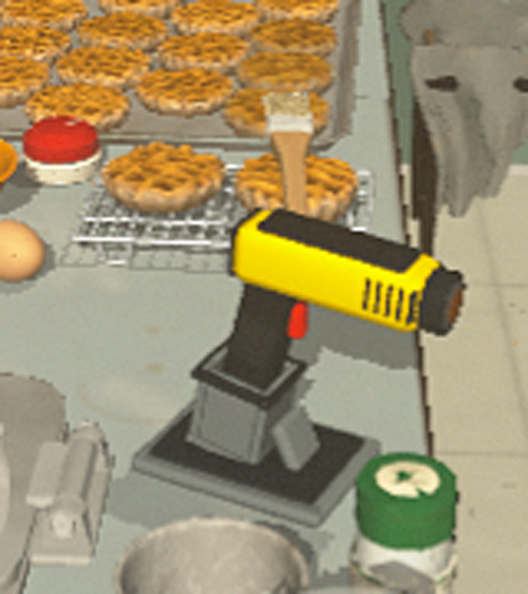

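Crop readings (crop pixels):
- **Brush, top:** bristle end (34,156), ferrule joint (147,151), handle end (399,143).
- **Stand foot corners, top:** (605,92), (538,225), (630,272).
- **Barrel, top:** back middle (643,180), nose tip (709,24).
- **Brush, side:** bristle end (288,95), ferrule joint (291,131). The handle end is hidden behind the thermometer.

Run:
```python
from h import *
T=lambda x,y:(x/3.4+175-.35,y/3.4+165-.35)
S=lambda x,y:(x/3.3+240-.35,y/3.3+130-.35)
print("bristle",tri(T(34,156),S(288,95)),"joint",tri(T(147,151),S(291,131)))
B=onz("top",T(34,156),.062);H=onz("top",T(399,143),.062);J=onz("top",T(147,151),.062)
print(B,J,H,"len",np.linalg.norm(B-H),np.linalg.norm(J-B))
c=[onz("top",T(*p),.015) for p in((605,92),(538,225),(630,272))]
print("foot",np.round(c,4).tolist(),np.linalg.norm(c[0]-c[1]),np.linalg.norm(c[2]-c[1]),"ctr",(c[0]+c[2])/2, "yaw",np.degrees(np.arctan2(*(c[0]-c[1])[1::-1])))
# barrel sides: yellow edges at top face z~.155
b=onz("top",T(643,180),.15);n=onz("top",T(709,24),.14)
print("barrel",b,n,np.linalg.norm(b-n),"yaw",np.degrees(np.arctan2(*(n-b)[1::-1])))
print("lens tri",tri(T(712,32),S(455,302)))
print("tarts",onz("top",T(214,146),.05),onz("top",T(178,281),.045))
for nme,p,z in(("egg",(315,405),.02),("rackR",(313,80),.024),("rackR2",(293,370),.024),("rackL",(98,68),.024),("tin",((304-175)*3.4,(297-165)*3.4),.03),("appliance",(578,340),.03)): print(nme,onz("top",T(*p),z))
```

```text
bristle (array([0.5078848 , 0.171391  , 0.06416579]), np.float64(0.004460955989541106)) joint (array([0.51286287, 0.08937706, 0.06561575]), np.float64(0.0025507534365181214))
[0.50575717 0.17197403 0.062     ] [0.51178192 0.09019645 0.062     ] [ 0.52295064 -0.09285591  0.062     ] len 0.26538747618291636 0.08199921226428569
foot [[0.57, -0.2472, 0.015], [0.4665, -0.1982, 0.015], [0.4327, -0.2692, 0.015]] 0.11454112974327417 0.07859191512691174 ctr [ 0.50134767 -0.25820766  0.015     ] yaw -25.351746714778653
barrel [ 0.49727073 -0.26053281  0.15      ] [ 0.60488668 -0.30477872  0.14      ] 0.11678566959602638 yaw -22.3498351321515
lens tri (array([ 0.60206143, -0.30818638,  0.13321921]), np.float64(0.003023711343766214))
tarts [0.5175532  0.04406268 0.05      ] [0.417748   0.06692183 0.045     ]
egg [ 0.3273249  -0.03426738  0.02      ]
rackR [ 0.57156656 -0.0236751   0.024     ]
rackR2 [ 0.35320347 -0.01730764  0.024     ]
rackL [0.57589919 0.13987415 0.024     ]
tin [ 0.29905317 -0.1279822   0.03      ]
appliance [ 0.38159154 -0.22948597  0.03      ]
```

```bash
cat > pick.py <<'E'
from h import *
O=np.array([.5143,.0396]);d=np.array([.0646,-.998])
def R(y):   # tool down, jaws along y
    y=np.r_[y,0]/np.linalg.norm(y);z=np.array([0,0,-1.]);return np.c_[np.cross(y,z),y,z]
g=O+.065*d
best=None
for s in(1,-1):
    R1=R(s*np.array([-d[1],d[0]]));a=np.radians(-180)-np.arctan2(d[1],d[0])
    c,q=np.cos(a),np.sin(a);R2=np.array([[c,-q,0],[q,c,0],[0,0,1]])@R1
    P2=np.array([.452-.065,-.10,.003])
    j1=arm.solve_ik(np.r_[g,.16],R1);j2=arm.solve_ik(P2+[0,0,.12],R2)
    print(s,j1,j2)
    if j1 is not None and j2 is not None:
        m=max(abs(j1[5]),abs(j2[5]))
        if best is None or m<best[0]: best=(m,R1,R2,P2)
_,R1,R2,P2=best
np.savez("pl.npz",R2=R2,P2=P2)
arm.grip(.06)
arm.move_to(np.r_[g,.15],R1)
arm.move_l(np.r_[g,.0535],feed=.08)
f0=np.array(arm.current_force())
arm.grip(0.0); print("w",arm.current_width(),f0,arm.current_force())
arm.move_l(np.r_[g,.075],feed=.04)
arm.move_l(np.r_[g,.15],feed=.12)
print("w",arm.current_width(),arm.current_t(),np.array(arm.current_force())-f0)
arm.move_to(P2+[0,0,.12],R2)
for n in("top","side"): cv2.imwrite(f"pics/{n}1.png",arm.snapshot(n)[:,:,::-1])
t=cv2.imread("pics/top1.png")[160:320,175:405];s=cv2.imread("pics/side1.png")[90:280,240:400]
t=cv2.resize(t,None,fx=1.9,fy=1.9);s=cv2.resize(s,None,fx=2.2,fy=2.2)
o=np.zeros((max(t.shape[0],s.shape[0]),t.shape[1]+s.shape[1],3),np.uint8);o[:t.shape[0],:t.shape[1]]=t;o[:s.shape[0],t.shape[1]:]=s
cv2.imwrite("pics/c1.png",o);print(arm.current_t(),arm.current_ee_pos(),o.shape)
E
python3 pick.py
```

```text
1 [-9.38292596e+00  2.35360703e+01  9.57957217e+01 -2.54444375e-14
  6.06682080e+01 -1.30864840e+01] [-2.30634219e+01  1.86667363e+01  1.13755241e+02 -2.54444375e-14
  4.75780230e+01  6.69365781e+01]
-1 [-9.38292596e+00  2.35360703e+01  9.57957217e+01 -2.54444375e-14
  6.06682080e+01  1.66913516e+02] [-2.30634219e+01  1.86667363e+01  1.13755241e+02 -2.54444375e-14
  4.75780230e+01 -1.13063422e+02]
w 0.022366549781189772 [-0.3541639  -0.40130638 -0.47638452] [-0.06229224  0.24516064  0.02613599]
w 0.021892933531364827 6.7083 [ 0.69573517 -0.10285791 -0.11246219]
8.1167 [ 0.38736812 -0.09993834  0.12295274] (418, 789, 3)
```

View pics/c1.png

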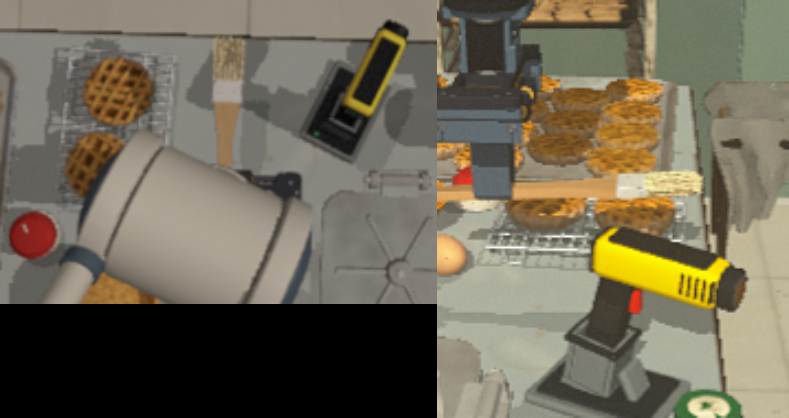

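The brush hangs in the gripper with its bristles pointing to the far edge. In the side crop the bristle end is at (700,183), the ferrule joint at (617,185) and the handle at (445,195). Next I check the tilt and lower it.

Run:
```python
from h import *
for x,y in((700,183),(617,185),(530,190),(445,195)):
    o,v=ray("side",(240+(x-437)/2.2-.3,90+y/2.2-.3)); print((o+v*(-.10-o[1])/v[1]).round(4))
for x,y in((229,38),(228,103)):
    print(onz("top",(175+x/1.9,160+y/1.9),.125).round(4))
```

```text
[ 0.582  -0.1     0.1346]
[ 0.504 -0.1    0.131]
[ 0.4214 -0.1     0.1243]
[ 0.3396 -0.1     0.1176]
[ 0.5815 -0.1025  0.125 ]
[ 0.5016 -0.104   0.125 ]
```

The brush pitches about 4° up towards the bristles, which agrees with the handle having been slightly low on the tart. I'll pitch the tool 4° to level it and lower until contact.

```bash
cat > place.py <<'E'
from h import *
from scipy.spatial.transform import Rotation as Ro
p=np.load("pl.npz");R=Ro.from_euler("y",4,degrees=True).as_matrix()@p["R2"];P=p["P2"].copy()
arm.move_l([P[0],P[1],.05],R,feed=.1)
arm.move_l([P[0],P[1],.014],R,feed=.05); arm.sleep(.2)
f0=np.array(arm.current_force())
for z in np.arange(.013,.0015,-.001):
    arm.move_l([P[0],P[1],z],R,feed=.03)
    f=np.array(arm.current_force())-f0; print(round(z,3),f.round(2))
    if f[2]>1.2: break
arm.grip(.05)
arm.move_l([P[0],P[1],.15],R,feed=.12)
arm.grip(.07)
arm.move_to([.36,-.2,.33],p["R2"])
for n in("top","side"): cv2.imwrite(f"pics/{n}2.png",arm.snapshot(n)[:,:,::-1])
t=cv2.imread("pics/top2.png")[160:300,175:405];s=cv2.imread("pics/side2.png")[90:280,240:400]
t=cv2.resize(t,None,fx=2.,fy=2.);s=cv2.resize(s,None,fx=2.,fy=2.)
o=np.zeros((380,t.shape[1]+s.shape[1],3),np.uint8);o[:t.shape[0],:t.shape[1]]=t;o[:,t.shape[1]:]=s
cv2.imwrite("pics/c2.png",o);print(arm.current_t(),arm.current_ee_pos())
E
python3 place.py
```

```text
0.013 [-0.47  0.81  0.04]
0.012 [-0.01 -0.02 -0.88]
0.011 [ 0.19  1.06 -0.47]
0.01 [-0.52  0.59 -0.16]
0.009 [-1.55  0.8  -0.06]
0.008 [-0.92  0.78 -0.07]
0.007 [-0.23 -0.19  0.47]
0.006 [-0.28  1.83 -0.17]
0.005 [-1.44  2.28  8.36]
15.7333 [ 0.35978255 -0.19904884  0.32842398]
```

View pics/c2.png

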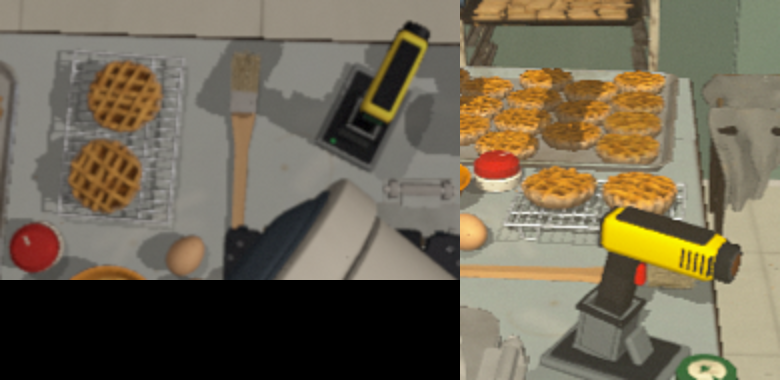

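The brush lies flat on the bare table, from crop (244,58) to (238,225), and the tarts and stand have not moved. Next I refine the tart and thermometer positions and check the IK.

```bash
cat > meas.py <<'E'
from h import *
t=cv2.resize(cv2.imread("pics/top2.png"),None,fx=4,fy=4,interpolation=cv2.INTER_CUBIC)
P=lambda p:(np.array(p,float)+.5)/4-.5
h=cv2.cvtColor(t,cv2.COLOR_BGR2HSV)
# tart
m=cv2.inRange(h,(5,110,40),(22,255,255));q=np.zeros_like(m);q[175*4:240*4,205*4:275*4]=m[175*4:240*4,205*4:275*4]
# limit to the far tart (rows <232) 
q=cv2.morphologyEx(q,cv2.MORPH_CLOSE,np.ones((9,9)));q=cv2.morphologyEx(q,cv2.MORPH_OPEN,np.ones((21,21)))
q[228*4:]=0
c=max(cv2.findContours(q,0,1)[0],key=cv2.contourArea);e=cv2.fitEllipse(cv2.convexHull(c))
print("tart px",P(e[0]),np.array(e[1])/4,onz("top",P(e[0]),.05))
# thermometer
y=cv2.inRange(h,(22,120,70),(36,255,255));q=np.zeros_like(y);q[165*4:230*4,350*4:400*4]=y[165*4:230*4,350*4:400*4]
q=cv2.morphologyEx(q,cv2.MORPH_CLOSE,np.ones((5,5)))
cs,hi=cv2.findContours(q,cv2.RETR_CCOMP,1);i=max(range(len(cs)),key=lambda i:cv2.contourArea(cs[i]))
print("outer",[P(b).round(1).tolist() for b in cv2.boxPoints(cv2.minAreaRect(cs[i]))],np.array(cv2.minAreaRect(cs[i])[1])/4)
ch=[j for j in range(len(cs)) if hi[0][j][3]==i]
for k,z in[(i,.155)]+[(max(ch,key=lambda j:cv2.contourArea(cs[j])),.16)] if ch else [(i,.155)]:
    B=np.array([onz("top",P(b),z)[:2] for b in cv2.boxPoints(cv2.minAreaRect(cs[k]))])
    s=[np.linalg.norm(B[1]-B[0]),np.linalg.norm(B[2]-B[1])]
    u=B[1]-B[0] if s[0]>s[1] else B[2]-B[1]; u=u*np.sign(u[0]);u/=np.linalg.norm(u)
    print("rect",B.mean(0),s,"yaw",np.degrees(np.arctan2(u[1],u[0])))
E
python3 meas.py
cat > ik.py <<'E'
from h import *
from scipy.spatial.transform import Rotation as Ro
def tool_in_th(a,s): 
    z=np.array([np.cos(a),0,-np.sin(a)]);y=np.array([0,s,0.]);return np.c_[np.cross(y,z),y,z]
def th_start(yaw,pitch): return Ro.from_euler("ZY",[yaw,pitch],degrees=True).as_matrix()
def th_final(hy):
    x=np.array([0,0,-1.]);z=-np.array([np.cos(np.radians(hy)),np.sin(np.radians(hy)),0]);return np.c_[x,np.cross(z,x),z]
def tcp(O,R): return np.asarray(O)+R[:,2]*arm.grip_depth
if __name__=="__main__":
    res=[]
    for ad in(35,45,55,65,80,90):
      for s in(1,-1):
        M=tool_in_th(np.radians(ad),s);R=th_start(-23.5,2)@M
        j0=arm.solve_ik(tcp([.522,-.271,.14],R),R);j1=arm.solve_ik(tcp([.54,-.277,.30],R),R)
        if j0 is None or j1 is None: continue
        for hy in range(-180,180,15):
            R=th_final(hy)@M;j=arm.solve_ik(tcp([.5176,.044,.247],R),R);k=arm.solve_ik(tcp([.5176,.044,.30],R),R)
            if j is None or k is None: continue
            res.append((np.abs(np.array(j)-j1).max(),ad,s,hy,np.round(j0),np.round(j)))
    for r in sorted(res,key=lambda r:r[0])[:14]: print(r)
E
python3 ik.py
```

```text
tart px [236.73443604 207.82771301] [35.36484909 37.08591843] [0.51689699 0.04617853 0.05      ]
outer [[353.8, 213.8], [374.3, 172.7], [390.2, 180.7], [369.7, 221.8]] [17.77674103 45.95119476]
rect [ 0.54370339 -0.27776499] [np.float64(0.10467299743593825), np.float64(0.040223952717870465)] yaw -25.322432761548033
rect [ 0.54337853 -0.27793339] [np.float64(0.08051662401896897), np.float64(0.02487381171166842)] yaw -25.36819482493679
(np.float64(48.511343813322824), 80, 1, 105, array([ -34.,   28.,   95.,    2.,   49., -102.]), array([-30.,  49.,  83.,  50., 114., -54.]))
(np.float64(48.511343813322824), 80, -1, 105, array([-34.,  28.,  95.,   2.,  49.,  78.]), array([-30.,  49.,  83.,  50., 114., 126.]))
(np.float64(48.91536684309966), 90, 1, 120, array([-33.,  32.,  87.,  -0.,  63., -99.]), array([-24.,  57.,  72.,  49., 129., -54.]))
(np.float64(48.91536684309966), 90, -1, 120, array([-33.,  32.,  87.,  -0.,  63.,  81.]), array([-24.,  57.,  72.,  49., 129., 126.]))
(np.float64(52.450922030991805), 80, 1, 120, array([ -34.,   28.,   95.,    2.,   49., -102.]), array([-24.,  52.,  
[... 553 characters left out ...]
 139., -56.]))
(np.float64(54.04622992927804), 90, -1, 135, array([-33.,  32.,  87.,  -0.,  63.,  81.]), array([-19.,  60.,  63.,  42., 139., 124.]))
(np.float64(54.07686806028731), 90, 1, -120, array([-33.,  32.,  87.,  -0.,  63., -99.]), array([  21.,   59.,   66.,  -54.,  130., -132.]))
(np.float64(54.07686806028731), 90, -1, -120, array([-33.,  32.,  87.,  -0.,  63.,  81.]), array([ 21.,  59.,  66., -54., 130.,  48.]))
(np.float64(54.426165405705774), 65, -1, 90, array([-36.,  25., 108.,  12.,  25.,  68.]), array([-32.,  38.,  94.,  50.,  95., 130.]))
(np.float64(54.42616540570579), 65, 1, 90, array([ -36.,   25.,  108.,   12.,   25., -112.]), array([-32.,  38.,  94.,  50.,  95., -50.]))
```

```bash
cat > grab.py <<'E'
from ik import *
M=tool_in_th(np.radians(65),-1);R=th_start(-25.4,2)@M
O=np.array([.523,-.2683,.139]);p=tcp(O,R)
arm.move_to(p-R[:,2]*.10,R)
arm.move_l(p,feed=.1); arm.sleep(.2)
f0=np.array(arm.current_force());print("pre",f0.round(2))
arm.grip(0.0);f=np.array(arm.current_force());print("w",arm.current_width(),f.round(2),np.array(arm.current_torque()).round(2))
n=np.array([.428,.904,0]);print("lateral",(f-f0)@n)
u=np.array([np.sin(np.radians(10))*.904,-np.sin(np.radians(10))*.428,np.cos(np.radians(10))])
for k in(.004,.015,.03,.045,.075):
    arm.move_l(p+u*k,feed=.05); print(k,np.array(arm.current_force()).round(2))
for nme in("top","side"): cv2.imwrite(f"pics/{nme}3.png",arm.snapshot(nme)[:,:,::-1])
print("w",arm.current_width(),arm.current_t())
s=cv2.imread("pics/side3.png")[60:310,240:400];cv2.imwrite("pics/c3.png",cv2.resize(s,None,fx=2.2,fy=2.2))
E
python3 grab.py
```

```text
pre [ 0.07  0.6  -0.08]
w 0.037906728576802315 [-1.11 -0.47  1.05] [-0.2   0.56 -0.07]
lateral -1.46919618833842
0.004 [-0.34 -0.88 -2.45]
0.015 [ 0.46  0.48 -2.91]
0.03 [-0.41  0.51 -2.76]
0.045 [-0.28 -0.21 -2.17]
0.075 [-0.48  0.55 -1.22]
w 0.037790441593779825 20.85
```

View pics/c3.png

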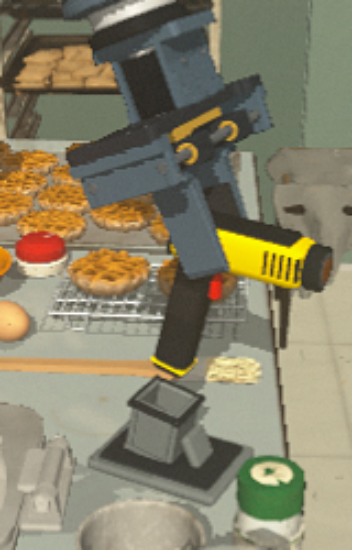

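The thermometer is clear of the socket and held across the barrel, with its handle end above the empty socket at crop (180,365). Next I lift, turn it nose down, carry it over the tart and look.

```bash
cat > carry.py <<'E'
from ik import *
M=tool_in_th(np.radians(65),-1)
p=np.array(arm.current_ee_pos());arm.move_l(p+[-.03,0,.10],feed=.15)
R=th_final(80)@M
arm.move_to(tcp([.517,.0455,.30],R),R)
arm.move_l(tcp([.517,.0455,.265],R),feed=.08); arm.sleep(.6)
for n in("top","side"): cv2.imwrite(f"pics/{n}4.png",arm.snapshot(n)[:,:,::-1])
t=cv2.imread("pics/top4.png")[150:300,180:330];s=cv2.imread("pics/side4.png")[60:230,250:400]
t=cv2.resize(t,None,fx=2.6,fy=2.6);s=cv2.resize(s,None,fx=2.6,fy=2.6)
o=np.zeros((s.shape[0],t.shape[1]+s.shape[1],3),np.uint8);o[:t.shape[0],:t.shape[1]]=t;o[:,t.shape[1]:]=s
cv2.imwrite("pics/c4.png",o);print(arm.current_t(),arm.current_ee_pos(),arm.current_width(),o.shape,np.array(arm.current_force()).round(2))
E
python3 carry.py
```

```text
24.2 [0.51995942 0.06228003 0.25706478] 0.03822441848254276 (442, 780, 3) [ 0.6  -0.66 -1.54]
```

View pics/c4.png

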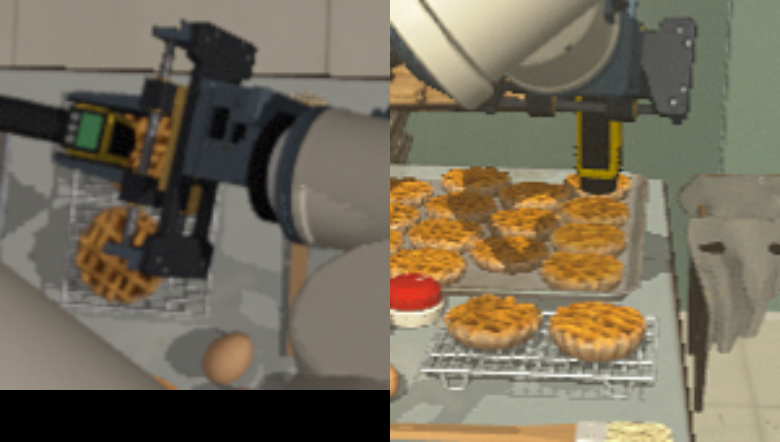

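Top crop: the barrel's back face is at about (100,132) and the handle points left. Side crop: the nose end is at (598,191) above the rack. I compare these with the commanded pose.

Run:
```python
from ik import *
M=tool_in_th(np.radians(65),-1)
Rt=np.array(arm.current_tool_rot());R=Rt@M.T;O=np.array(arm.current_ee_pos())-Rt[:,2]*arm.grip_depth
print("O",O,"x axis",R[:,0].round(3))
t=lambda p:((p-[180,150])*2.6).round(0); s=lambda p:((p-[250,60])*2.6+[390,0]).round(0)
for nm,q in(("back",(-34,0,1.5)),("bkL",(-34,0,-17)),("bkR",(-34,0,20)),("y+",(-34,19,0)),("y-",(-34,-19,0))): print("top",nm,t(proj("top",O+R@np.array(q)/1e3)))
for nm,q in(("rim near",(88,0,17)),("shoulder",(76,0,17)),("shL",(76,19,17)),("shR",(76,-19,17))): print("side",nm,s(proj("side",O+R@np.array(q)/1e3)))
a=cv2.resize(cv2.imread("pics/top4.png")[185:225,195:255],None,fx=7,fy=7,interpolation=cv2.INTER_CUBIC)
b=cv2.resize(cv2.imread("pics/side4.png")[90:140,305:360],None,fx=7,fy=7,interpolation=cv2.INTER_CUBIC)
o=np.zeros((350,420+385,3),np.uint8)[:, :800];o[:280,:420]=a;o[:,420:800]=b[:,:380]
cv2.imwrite("pics/c5.png",o)
```

```text
O [0.51700084 0.04550024 0.26500994] x axis [ 0.  0. -1.]
top back [ 83. 128.]
top bkL [ 58. 123.]
top bkR [108. 134.]
top y+ [ 87. 102.]
top y- [ 75. 154.]
side rim near [592. 192.]
side shoulder [593. 179.]
side shL [614. 180.]
side shR [571. 178.]
```

View pics/c5.png

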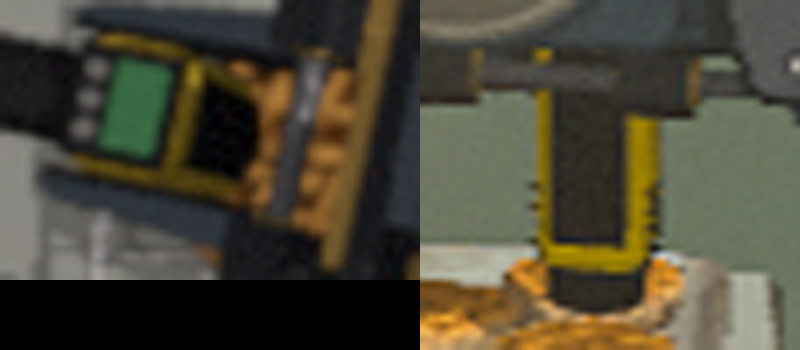

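Run:
```python
from ik import *
im=cv2.resize(cv2.imread("pics/side4.png"),None,fx=4,fy=4,interpolation=cv2.INTER_CUBIC)
h=cv2.cvtColor(im,cv2.COLOR_BGR2HSV)
m=cv2.inRange(h,(5,90,60),(25,255,255));q=np.zeros_like(m);q[172*4:200*4,309*4:353*4]=m[172*4:200*4,309*4:353*4]
q=cv2.morphologyEx(q,cv2.MORPH_CLOSE,np.ones((9,9)));q=cv2.morphologyEx(q,cv2.MORPH_OPEN,np.ones((11,11)))
c=max(cv2.findContours(q,0,1)[0],key=cv2.contourArea);x,y,w,hh=cv2.boundingRect(c)
print("bbox px",x/4,y/4,w/4,hh/4)
cx=(x+w/2)/4-.4
# width at crust level -> x of centre on the plane y=.0455
for py in(182,186): 
    print("tart via side z=.055:",onz("side",(cx,py),.055).round(4))
C=np.array([.517,.0455,0])
print("pred px L,R",proj("side",C+[-.0465,0,.055]),proj("side",C+[.0465,0,.055]),"ctr",proj("side",C+[0,0,.055]),"back rim",proj("side",C+[0,.0465,.058]))
b=q[:, :];
```

```text
bbox px 311.0 175.75 37.25 23.25
tart via side z=.055: [0.5187 0.0342 0.055 ]
tart via side z=.055: [0.5191 0.0103 0.055 ]
pred px L,R [309.51443069 179.79967916] [347.72920933 180.50319815] ctr [328.60079593 180.14908309] back rim [328.95049452 171.82937685]
```

Run:
```python
from ik import *
M=tool_in_th(np.radians(65),-1)
Rt=np.array(arm.current_tool_rot());R=Rt@M.T;O=np.array(arm.current_ee_pos())-Rt[:,2]*arm.grip_depth
im=cv2.resize(cv2.imread("pics/side4.png"),None,fx=4,fy=4,interpolation=cv2.INTER_CUBIC)
h=cv2.cvtColor(im,cv2.COLOR_BGR2HSV);m=cv2.inRange(h,(22,120,70),(36,255,255))
dark=cv2.inRange(h,(0,0,0),(180,255,75))
L=[];Rr=[];D=[]
for r in range(104*4,126*4):
    c=np.flatnonzero(m[r,318*4:342*4])
    if len(c)>3: L.append((r,c[0]+318*4));Rr.append((r,c[-1]+318*4))
    d=np.flatnonzero(dark[r,322*4:336*4])
    if len(d)>10:D.append((r,d[0]+322*4,d[-1]+322*4))
L=np.array(L)/4.;Rr=np.array(Rr)/4.;D=np.array(D)/4.
def fit(a,b): k=np.polyfit(a,b,1);return k.round(4),np.polyval(k,[105,115,125]).round(2)
print("left",fit(L[:,0],L[:,1]));print("right",fit(Rr[:,0],Rr[:,1]));print("stripe L",fit(D[:,0],D[:,1]),"R",fit(D[:,0],D[:,2]))
for nm,y,z in(("y- front",-19,17),("y+ front",19,17),("y+ back",19,-17),("rib",0,20)):
    A=np.array([proj("side",O+R@np.array([x,y,z])/1e3) for x in range(10,76,5)]);print(nm,fit(A[:,1],A[:,0]),A[-1].round(1))
# nose dark columns just under the yellow
for r in(128,130,132):
    d=np.flatnonzero(dark[r*4,318*4:344*4]);print(r,(d[[0,-1]]/4+318))
A=[proj("side",O+R@np.array([82,s*17,0])/1e3).round(2) for s in(1,-1)];print("nose pred",A)
```

```text
left (array([-3.700000e-03,  3.221101e+02]), array([321.73, 321.69, 321.65]))
right (array([  0.3287, 299.2394]), array([333.75, 337.04, 340.32]))
stripe L (array([1.720000e-02, 3.218583e+02]), array([323.67, 323.84, 324.01])) R (array([-5.460000e-02,  3.404271e+02]), array([334.69, 334.14, 333.6 ]))
y- front (array([-4.900000e-03,  3.203908e+02]), array([319.88, 319.83, 319.78])) [319.8 127.9]
y+ front (array([-2.020000e-02,  3.387551e+02]), array([336.64, 336.44, 336.24])) [336.2 128.9]
y+ back (array([-2.240000e-02,  3.415307e+02]), array([339.17, 338.95, 338.73])) [338.7 124.8]
rib (array([-1.220000e-02,  3.292574e+02]), array([327.97, 327.85, 327.73])) [327.7 128.8]
128 [336.5  337.25]
130 [323.75 336.75]
132 [323.5 336.5]
nose pred [array([336.54, 129.74]), array([322.12, 128.78])]
```

Run:
```python
from ik import *
im=cv2.resize(cv2.imread("pics/side3.png"),None,fx=4,fy=4,interpolation=cv2.INTER_CUBIC)
m=cv2.inRange(cv2.cvtColor(im,cv2.COLOR_BGR2HSV),(22,120,70),(36,255,255))
x0,x1=347,373
E=[];U=[]
for c in range(x0*4,x1*4):
    r=np.flatnonzero(m[140*4:200*4,c])
    if len(r)>8:E.append((c/4,r[-1]/4+140));U.append((c/4,r[0]/4+140))
E=np.array(E);U=np.array(U)
k=np.polyfit(E[:,0],E[:,1],1);k2=np.polyfit(U[:,0],U[:,1],1)
k=np.polyfit(*E[np.abs(np.polyval(k,E[:,0])-E[:,1])<1].T,1)
print("meas lower",k,np.polyval(k,360),"upper",k2)
u=np.array([np.sin(np.radians(10))*.904,-np.sin(np.radians(10))*.428,np.cos(np.radians(10))])
O=np.array([.523,-.2683,.139])+u*.075
for p in(-2,0,2,4,6):
    R=th_start(-25.4,p)
    A=np.array([proj("side",O+R@np.array([x,-19,-17])/1e3) for x in range(20,71,5)])
    B=np.array([proj("side",O+R@np.array([x,-19,17])/1e3) for x in range(20,71,5)])
    k=np.polyfit(A[:,0],A[:,1],1);print(p,k[0].round(4),np.polyval(k,360).round(2),"top",np.polyfit(B[:,0],B[:,1],1)[0].round(4),"lens",proj("side",O+R@[.089,0,0]).round(1))
```

```text
meas lower [ 0.27699776 88.43081591] 188.15000933532477 upper [ 0.2479729  79.65738691]
-2 0.1716 186.43 top 0.1515 lens [388.2 176.2]
0 0.2074 187.43 top 0.1881 lens [388.1 178. ]
2 0.2433 188.45 top 0.2246 lens [387.9 179.8]
4 0.2793 189.48 top 0.2613 lens [387.7 181.6]
6 0.3156 190.53 top 0.2982 lens [387.4 183.4]
```

The start pitch in the stand was about 3.6°, not the 2° I assumed, so the nose is over-rotated by about 1.6°. I correct that and lower to 10 cm.

Run:
```python
from ik import *
M=Ro.from_euler("y",-1.6,degrees=True).as_matrix()@tool_in_th(np.radians(65),-1)
R=th_final(80)@M
arm.move_l(tcp([.517,.0455,.247],R),R,feed=.05); arm.sleep(1)
for n in("top","side"): cv2.imwrite(f"pics/{n}6.png",arm.snapshot(n)[:,:,::-1])
t=cv2.imread("pics/top6.png")[150:300,180:330];s=cv2.imread("pics/side6.png")[90:260,250:400]
t=cv2.resize(t,None,fx=2.6,fy=2.6);s=cv2.resize(s,None,fx=2.6,fy=2.6)
o=np.zeros((s.shape[0],t.shape[1]+s.shape[1],3),np.uint8);o[:t.shape[0],:t.shape[1]]=t;o[:,t.shape[1]:]=s
cv2.imwrite("pics/c6.png",o);print(arm.current_t(),arm.current_width(),np.abs(arm.current_dq()).max(),np.array(arm.current_force()).round(2))
L=np.array([.517,.0455,.247])
print("pred near rim",((proj("side",[.517-.003,.0455-.0167,.159])-[250,90])*2.6+[390,0]).round(0),"shoulder",((proj("side",[.514,.0288,.171])-[250,90])*2.6+[390,0]).round(0))
```

```text
25.8167 0.03784429796420423 0.17320275314889913 [ 0.17 -0.12 -2.18]
pred near rim [592. 134.] shoulder [592. 121.]
```

View pics/c6.png

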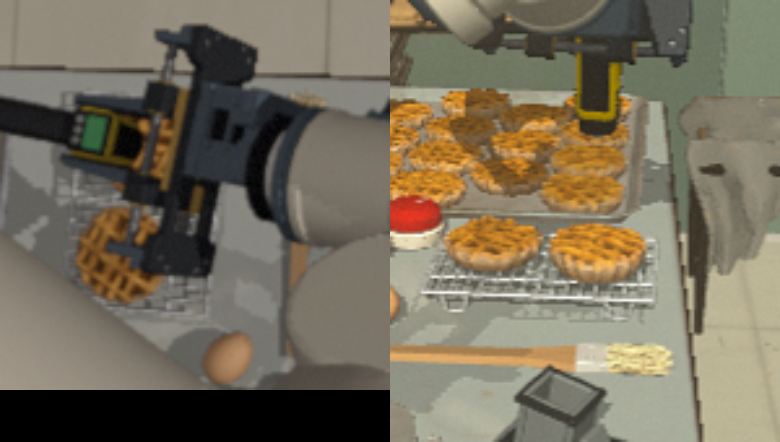

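The nose end is at (598,134), at the predicted height, and the tart's middle column is also about 598. The brush is flat and the tarts are unmoved, so I'm handing in.

```bash
python3 -c "
from rig import arm
print(arm.current_width(),arm.current_t());arm.sign_off()"
```

```text
0.03784429796420423 25.8167
the job is handed in; nothing more can be done
```

I finished the job and handed it in at 25.8 s of the 66 s allowed. The brush came off the tart and lies flat on the bare table between rack and stand. I drew the thermometer along its socket axis, turned it nose down, and left it held over the middle of that tart.

**Last checks that agreed:**
- **Grip:** the jaws are steady on the barrel at 37.8 mm.
- **Height:** the commanded lens height is 0.158 m, which is 10 cm above the crust. In the side view the nose appears at the predicted row.
- **Sideways (world x):** the nose and the tart's middle line up in the side view to about 2 mm.
- **Other things:** neither tart, nor anything else in view, showed any movement in the pictures.

**Checks that disagreed or stay uncertain:**
- **Cameras:** the two views disagree by about 2–5 mm in places.
- **Socket tilt:** the thermometer sat about 3.6° nose-down in the stand, not the 2° I assumed. I corrected the final pose by 1.6°, so the lens should look straight down to within about 1°. I did not measure that angle again afterwards.
- **Far/near position (world y):** the lens and tart are only known to about 3 mm in this direction.
- **Lens height:** two of my readings put the barrel about 7 mm away from where I gripped it along its length. The final side view did not show this, but the height could be off by a few millimetres.

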